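# Lever up the truing stand and shim its short foot

## Robot

A 6-joint arm with a two-finger parallel gripper is mounted at the origin on the work surface. World frame = base frame: x ahead of the robot, y to its left, z up, the work surface at z = 0. Lengths are in m, angles in rad, forces in N, time in s.
With the tool pointing down it reaches from about 0.3 to 0.775 m from the base axis. Payload 14.6 kg.
Tool frame: the origin (TCP) lies midway between the tips of the shut fingers; the grasp point (between the pads) lies 19 mm behind it; z points along the fingers, y is the line along which they close (so a half turn about z gives the same grasp; the last joint's range is limited). The gripper opens to 94 mm and grips with 3 to 60 N. Pads are 16 mm wide; open, the fingers measure 119 mm over their backs; the gripper's body (75 mm by 177 mm) begins 78 mm behind the grasp point.
Start: joints at [1.165, 0.3, 1.521, -0, 1.321, -0.067], TCP at [0.183, 0.519, 0.205] pointing down, gripper open.
Joint ranges: [-3.03, 3.03], [-0.79, 2.21], [0.23, 2.52], [-1.04, 4.18], [0, 3.07], [-2.55, 2.55]. Speed limits (rad/s): [2.22, 2.22, 2.57, 3.14, 3.14, 3.14].

## Interface

Orientations are given as [roll, pitch, yaw] about the fixed x, y, z axes, in that order (R = Rz(yaw) Ry(pitch) Rx(roll)).
In Python, from cell import robot, eyes, ticket gives the robot as it stands.
- The arm moves only by the shell command python3 -m handwheel 'ROWS' [FORCE]. ROWS is a JSON object of lists of equal length, an entry for each row: "angular": the turn, a rotation vector about the world's x, y, z in degrees, a list of three; "translation": the shift along the world's x, y, z in cm, a list of three; "grip": the finger opening in cm, from 0 to 9.4. A call has 1 to 8 rows; each row shifts and turns the commanded pose from where the row before left it; what a row does not reach is not made up. A row lasts 1/8 s, in which the tool goes at most 62.5 mm and 10.7 degrees, less where a joint would pass 70% of its speed; a pose out of reach is approached as far as the arm can. A call with a gripper value outside its range is refused whole. The fingers move at their own pace and stop on an object; FORCE is the grip in N (left out, the last holds). Time passes only in rows, so rows that do not move let the fingers close. It gives the time, the measured TCP pose, the force, the opening and the grip force at its end, in the units of the state.
- robot.read_state(): the state, without advancing time (a new reading comes with each control period).
- eyes.capture(name): name is "scene" or "top" or "wrist"; returns the picture (400x640x3 uint8, red, green, blue); there is no depth.
- eyes.camera_model(name): a dict with "vertical_fov" (degrees; the focal length in pixels is half the picture's height over the tangent of half this angle, whatever the lens; pixels are square), "cx", "cy" (the principal point, pixels), "k1" (the pictures are not rectified: a ray, as slopes to the right and down, at radius r is drawn at 1 + k1 r^2 times it, then the intrinsics apply), "R" (3x3) and "t" (3): a world point X has camera coordinates R X + t; the wrist camera has in their place "mount" (4x4, takes a point from camera to tool coordinates, whose origin is the TCP and whose axes are the flange's). Camera axes: x right, y down, z forward; pixel columns grow to the right and rows downward; lengths in m; the calibration is good to about 2 mm. A picture is of the moment at which its call begins: read the wrist's pose just before it. camera_model takes no time and is no camera call.
- ticket.job_done(): hands the job in; it is judged then, once.
The state is a dict: "time_s": time; "joints": joint angles; "qd": joint speeds; "joint_efforts": joint torques, N m; "ee_pos": TCP position; "ee_rot": TCP orientation; "ft_force": force on the tool from outside, world axes, zero at the start; "ft_torque": the same for the moment, N m; "finger_gap": opening from 0.0 (shut) to 1.0 (fully open); "grasp_force": force on a finger pad.
Only numpy, scipy, OpenCV 4.12 (cv2) and the standard library are available. Lean on these libraries where they do the work, as an engineer would, in place of code of your own. Each camera call takes 0.05 s, during which the arm holds its last target. There are 200 camera calls.

## Task

The heavy wheel-truing stand leans because its front foot is short. With the red-handled pry bar over the green fulcrum block, lever up the stand's front edge and catch the bar's shaft behind the blue bench hook's yellow nib so that the stand stays up by itself; then slide the yellow shim squarely under the raised front foot until its tab meets the stand's base. Finally unhook the bar, let the stand down gently on to the shim, draw the bar clear of the stand and let go, without shoving the stand along the bench, lifting it any higher than needed, forcing the bar against the hook or disturbing the other things.

Things in the scene. Friction and masses are not known exactly. Their poses are not given: they have to be found in the camera images.
- stand: Loose dark wheel-truing stand, 9.3 to 13.2 kg. Base 220 (x) x 180 (y) x 22 mm, origin on the bench under its centre, z up at start, +x from the pried front edge (x = -110 mm) to the rear. It pivots on two rear feet at (85, +-70) mm. Front edge: underside 18, top 40 mm above the bench. Pedestal from x = -55 mm, 70 mm high, with two silver arms leaning back to +x, 0.32 m high.
- stand_foot (a point): Lowest point of the stand's short front foot (rubber roller, radius 10 mm, 28 mm long along y), at (-80, 45, 0) mm in the stand's frame, on the bench at the start and 6 mm too low. A white mark on the base's front edge shows its y. With the bar caught in the hook it hangs about 8 to 12 mm up; on the shim it is 6 mm up.
- stand_edge (a point): Point on the lower front edge of the stand's base where the bar is to lift, at (-110, -35, 18) mm in the stand's frame. Lifting takes about 33 to 50 N here, a quarter of that at the handle.
- bar: Loose straight pry bar, 0.35 kg, 330 mm along its x, tip to +x (towards the stand). Undersides level; origin on the underside at mid length, z up. Steel shaft 14 wide x 8 mm thick, x = -65 to 145 mm; tip 24 wide x 5 mm thick, x = 145 to 165 (the 3 mm step behind it stops at the stand's edge); red handle 20 wide x 22 mm high, x = -165 to -65. Starts flat on the bench. Balance point x = -85 mm.
- bar_tip (a point): Middle of the underside of the bar at the end of its tip.
- bar_grip (a point): Best grip on the red handle, pinched across its 20 mm width, at (-95, 0, 11) mm in the bar's frame.
- fulcrum: Fixed green block 36 x 90 x 20 mm with a steel half-round crown, radius 8 mm, along its y (90 mm long). Origin under its centre, axes about those of the stand; about 50 mm before the stand's edge.
- fulcrum_top (a point): Middle of the fulcrum's crown line, 28 mm above the bench.
- hook: Fixed blue bench hook, 24 mm wide along x, axes about the stand's, about 130 mm before the fulcrum. Origin on the bench under its lip's free end. The lip runs from y = 0 to a post at y = -35 to -49 mm, underside 44, top 52 mm above the bench; at its end a yellow nib (y = 0 to -5 mm) turns down to 40 mm (lip's end yellow too).
- hook_nib (a point): Bottom of the yellow nib, 40 mm above the bench. The bar's shaft comes from the +y side, is pressed down, passes to -y under the nib and eases up behind it against the lip (30 mm of room between nib and post), where the stand's weight holds it, sloping about 0.06 rad, handle end higher.
- shim: Loose yellow shim, 60 g: plate 68 (x) x 36 (y) x 6 mm, nose to +x; upright tab 12 mm wide (y), x = -34 to -10 mm, top 37 mm above the bench. Origin under its centre, z up. Starts on the bench before the stand's foot, beside the fulcrum. With the tab against the stand's edge its nose is at x = -66 mm in the stand's frame; y should be 45 mm.
- shim_nose (a point): Middle of the underside of the shim's nose (the end that goes under the foot).
- spray_bottle: White bottle with blue cap, 70 mm across, 190 mm tall; a bystander to leave alone. Origin at its underside.
- tape: Blue tape roll, 90 mm across, 24 mm high; a bystander to leave alone. Origin at its underside.
- screwdriver: Green-handled screwdriver lying flat; a bystander to leave alone. Origin at its underside.
- cone_wrench: Small bare steel spanner lying flat; a bystander to leave alone. Origin at its underside.
- parts_pot: Blue bowl, 80 mm across, 50 mm high; a bystander to leave alone. Origin at its underside.
- oil: Small amber oil bottle, 44 mm across, 90 mm tall; a bystander to leave alone. Origin at its underside.
- mallet: Wood-handled hammer lying behind the stand; a bystander to leave alone. Origin at its underside.
Things that resemble listed ones, but are neither listed nor needed, are in the scene too. What is meant by the shim is not pink, and is the larger of those in its own colour. Of the things that look like the hook, take the one that is farthest from the robot's base at the start.

How it is judged:
By the outcome, as a careful person would: the job done as asked, in the order asked, and still so for the second after the job is handed in, with the robot touching nothing.
It also fails if it takes over 72 s, if anything falls off the work surface, if the arm or the gripper's body presses on something with over 40 N, if the wrist force passes 120 N, or if a joint passes its speed limit or range.

## Working session

There is one attempt and no reset: what is moved stays moved. The work goes in short steps, Python scripts to look and compute and a shell command to move; the robot and the scene stay as the last step left them, time stands still between calls to the robot, and variables do not carry over. Pictures are saved under pics/ and viewed, at most 10 in all, crops included, and the job is handed in when it is done.

```bash
ls; mkdir -p pics; python3 - <<'E'
from cell import robot, eyes
import cv2,json
for n in("scene","top"):
    im=eyes.capture(n); cv2.imwrite(f"pics/{n}0.png",im[:,:,::-1])
    m=eyes.camera_model(n); print(n,{k:(v if not hasattr(v,'tolist') else v.tolist()) for k,v in m.items()})
print(eyes.camera_model("wrist")); print(robot.read_state())
E
```

```text
pics
scene {'vertical_fov': 48.82579717149069, 'cx': 319.51687886206133, 'cy': 201.41416691983906, 'k1': -0.10175975415779985, 'R': [[0.7496590290457927, 0.661669981009765, 0.014289030780860927], [0.4991873484759637, -0.5511300526091277, -0.6686311810202967], [-0.4345380665622473, 0.5083783053412065, -0.743456903503321]], 't': [-0.46414830807145524, -0.15712822849303773, 1.6273967299778902]}
top {'vertical_fov': 55.00923419768753, 'cx': 324.5910211359741, 'cy': 203.42281855979138, 'k1': -0.06341222723193492, 'R': [[-0.012979603647856669, -0.999761705025284, 0.017551725102713328], [-0.9916743299372572, 0.010621615839862954, -0.128332398950704], [0.12811539030357297, -0.01907129890403492, -0.9915758832915795]], 't': [0.11002493302409135, 0.5295375668017277, 0.9254814507286651]}
{'vertical_fov': 60.08414730507675, 'cx': 322.29511422853824, 'cy': 207.2971470569252, 'k1': -0.010228660316369785, 'mount': array([[-3.52876824e-04, -9.63770735e-01, -2.66731786e-01,
         7.83993700e-02],
       [ 9.99999745e-01, -5.05771403e-04,  5.04517833e-04,
        -6.26514986e-04],
       [-6.21144833e-04, -2.66731540e-01,  9.63770668e-01,
        -1.79889676e-01],
       [ 0.00000000e+00,  0.00000000e+00,  0.00000000e+00,
         1.00000000e+00]])}
{'time_s': 0.1, 'joints': array([ 1.16537511e+00,  3.00402729e-01,  1.52151287e+00, -2.61410567e-05,
        1.32070000e+00, -6.65984269e-02]), 'qd': array([ 0.00207445, -0.00154564, -0.00092996, -0.00069727, -0.00030505,
        0.00128472]), 'joint_efforts': array([ 2.96052705e-03, -5.32644296e+01, -3.53281903e+01,  7.09686172e-02,
        2.35509127e-02, -7.56759050e-05]), 'ee_pos': array([0.18272337, 0.5185123 , 0.20495269]), 'ee_rot': array([-3.14057030e+00, -4.28108051e-05,  2.80277633e+00]), 'ft_force': array([0.69404881, 0.82223513, 0.67242139]), 'ft_torque': array([-0.05717962, -0.00271106, -0.01698732]), 'grasp_force': 0.0, 'finger_gap': 1.001123639938101}
```

View pics/scene0.png

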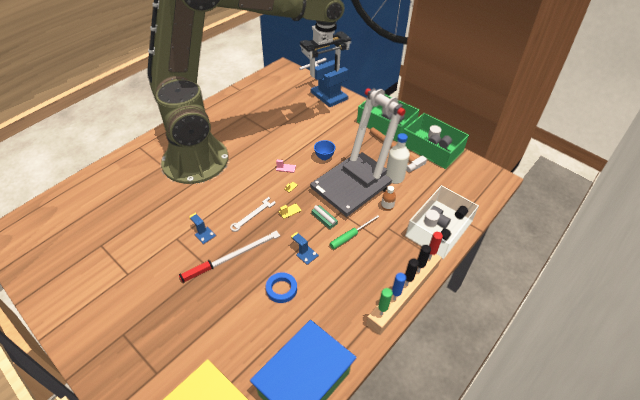

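View pics/top0.png

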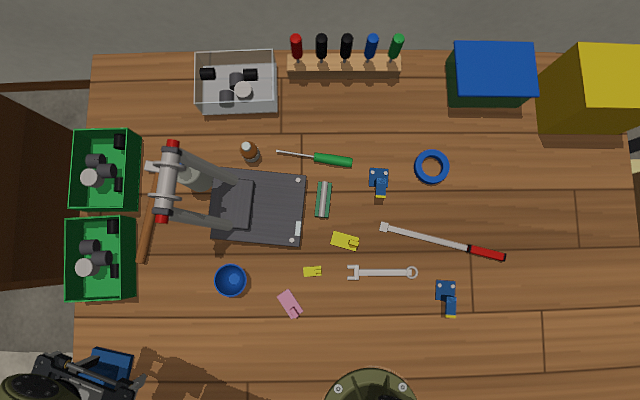

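Scene picture: the stand is at (350,185), the fulcrum at (324,216) and the bar from (185,275) to (278,235). In the top picture, the candidates are:
- **Hook:** blue hooks at (378,182) and (446,297). The one at (378,182) is farther from the base, so I choose it.
- **Shim:** yellow pieces at (345,241), large, and (312,271), small, plus a pink one at (289,303). I choose the one at (345,241).
- **Bar:** red handle at (487,253). The red screwdriver in the rack is not a bar.

Next is a close crop to check these choices.

```bash
cat > h.py <<'E'
import numpy as np, cv2
from cell import robot, eyes
from scipy.spatial.transform import Rotation as Ro
def cam(n,st=None):
    m=eyes.camera_model(n); f=200/np.tan(np.radians(m["vertical_fov"])/2)
    K=np.array([[f,0,m["cx"]],[0,f,m["cy"]],[0,0,1]]); D=np.array([m["k1"],0,0,0,0.])
    if n=="wrist":
        T=np.eye(4); T[:3,:3]=Ro.from_euler("xyz",st["ee_rot"]).as_matrix(); T[:3,3]=st["ee_pos"]
        T=np.linalg.inv(T@np.array(m["mount"])); R,t=T[:3,:3],T[:3,3]
    else: R,t=np.array(m["R"]),np.array(m["t"])
    return K,D,R,t
def px2pl(c,uv,z):
    K,D,R,t=c; uv=np.array(uv,float).reshape(-1,1,2)
    n=cv2.undistortPoints(uv,K,D).reshape(-1,2); d=np.c_[n,np.ones(len(n))]@R; o=-R.T@t
    return o+d*((np.asarray(z)-o[2])/d[:,2])[:,None]
def proj(c,X):
    K,D,R,t=c; return cv2.projectPoints(np.array(X,float).reshape(-1,1,3),cv2.Rodrigues(R)[0],t,K,D)[0].reshape(-1,2)
E
python3 - <<'E'
import cv2
a=cv2.imread("pics/top0.png")[150:310,220:520]
cv2.imwrite("pics/c1.png",cv2.resize(a,(800,427),interpolation=cv2.INTER_CUBIC))
E
```

```text
(no output)
```

View pics/c1.png

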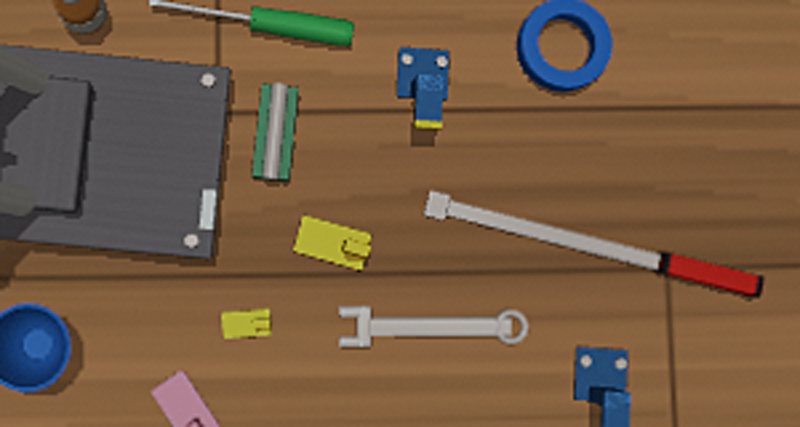

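The crop confirms the choices. The large yellow shim has its tab at crop (357,245) and its nose to the left. The chosen hook's yellow nib is at (428,124), the bar tip at (430,205), the fulcrum crown runs (279,85)-(272,180) and the stand's mark is at (208,210). Now rough positions by ray casting.

```bash
python3 - <<'E'
from h import *
c=cam("top"); f=lambda u,v:(220+u/2.6667,150+v/2.6667)
P={"edgeA":(230,68,.04),"edgeB":(212,258,.034),"mark":(208,210,.036),"fulA":(279,85,.028),"fulB":(272,180,.028),"nib":(428,124,.046),
"tip":(428,204,.005),"handle_end":(760,286,.011),"hand_start":(665,263,.022),"shim_noseM":(298,236,.006),"shimtail":(368,252,.006),"shimtab":(357,245,.037),"hookpost":(430,80,.05),"wrench":(345,328,0)}
for k,(u,v,z) in P.items(): print(k,px2pl(c,[f(u,v)],[z])[0].round(4))
E
```

```text
edgeA [0.6008 0.1488 0.04  ]
edgeB [0.424  0.1668 0.034 ]
mark [0.4682 0.1702 0.036 ]
fulA [0.5864 0.1028 0.028 ]
fulB [0.4961 0.1106 0.028 ]
nib [ 0.545  -0.0348  0.046 ]
tip [ 0.4733 -0.0392  0.005 ]
handle_end [ 0.3893 -0.3584  0.011 ]
hand_start [ 0.4131 -0.2611  0.022 ]
shim_noseM [0.4443 0.0862 0.006 ]
shimtail [0.4283 0.0198 0.006 ]
shimtab [0.4342 0.033  0.037 ]
hookpost [ 0.5857 -0.0373  0.05  ]
wrench [0.3568 0.0427 0.    ]
```

```bash
python3 -m handwheel '{"angular":[[0,0,-6.5],[0,0,-6.5],[0,0,-6.5],[0,0,-6.5],[0,0,-6.5],[0,0,-6.5],[0,0,-6.5]],"translation":[[1.7,-4.3,0.3],[1.7,-4.3,0.3],[1.7,-4.3,0.3],[1.7,-4.3,0.3],[1.7,-4.3,0.3],[1.7,-4.3,0.3],[1.7,-4.3,0.3]],"grip":[6,6,6,6,6,6,6]}' 40
python3 -m handwheel '{"angular":[[0,0,-6.5],[0,0,-6.5],[0,0,-6.5],[0,0,-6.5],[0,0,-6.5],[0,0,-6.5],[0,0,-1],[0,0,0]],"translation":[[2.7,-4,0],[2.7,-4,0],[2.7,-4,0],[2.7,-4,0],[2.7,-4,0],[2.7,-4,0],[0,0,0],[0,0,0]],"grip":[6,6,6,6,6,6,6,6]}'
python3 - <<'E'
from h import *
s=robot.read_state(); im=eyes.capture("wrist"); cv2.imwrite("pics/w1.png",im[:,:,::-1])
np.save("w1.npy",np.r_[s["ee_pos"],s["ee_rot"]]); print(s["ee_pos"],s["ee_rot"],s["joints"],s["time_s"])
cv2.imwrite("pics/w1b.png",cv2.resize(im[:,:,::-1],(800,500),interpolation=cv2.INTER_CUBIC))
E
```

```text
time_s: 0.98
ee_pos: [0.302, 0.2163, 0.2265]
ee_rot: [-3.142, 0.0, 2.005]
ft_force: [0.2, 0.6, 0.2]
finger_gap: 0.639
grasp_force: 0.0
time_s: 1.98
ee_pos: [0.4634, -0.0219, 0.2261]
ee_rot: [-3.141, -0.0, 1.311]
ft_force: [-0.0, 0.1, 0.9]
finger_gap: 0.639
grasp_force: 0.0
[ 0.46340312 -0.02194374  0.22614488] [-3.14075785e+00 -7.45126052e-05  1.31108900e+00] [-1.26400825e-01  8.97536145e-02  1.72295672e+00  1.90311185e-04
  1.32969981e+00  1.33260956e-01] 1.975
```

View pics/w1b.png

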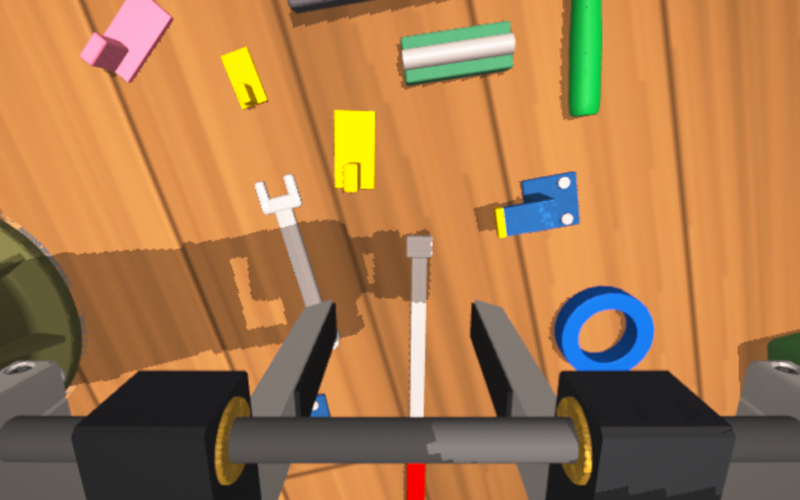

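The wrist picture (800 px wide) shows the shim plate corners at (335,110), (375,111) and (374,188), with the tab at (351,178). The fulcrum crown runs (404,58)-(514,43), the hook nib is at (501,222) and the bar tip at (419,237). The stand edge is only just in view at the top, so I shift 12 cm toward the stand for a second view.

```bash
python3 -m handwheel '{"angular":[[0,0,0],[0,0,0],[0,0,0],[0,0,0]],"translation":[[0,5,0],[0,5,0],[0,2,0],[0,0,0]],"grip":[6,6,6,6]}'
python3 - <<'E'
from h import *
s=robot.read_state(); im=eyes.capture("wrist"); cv2.imwrite("pics/w2.png",im[:,:,::-1])
np.save("w2.npy",np.r_[s["ee_pos"],s["ee_rot"]]); print(s["ee_pos"],s["ee_rot"])
cv2.imwrite("pics/w2b.png",cv2.resize(im[:260,:,::-1],(800,325),interpolation=cv2.INTER_CUBIC))
E
```

```text
time_s: 2.52
ee_pos: [0.4631, 0.0994, 0.2266]
ee_rot: [3.141, -0.0, 1.315]
ft_force: [-0.8, 1.0, -0.3]
finger_gap: 0.639
grasp_force: 0.0
[0.46311843 0.09940491 0.22661055] [ 3.14138865e+00 -1.09342592e-04  1.31480549e+00]
```

View pics/w2b.png

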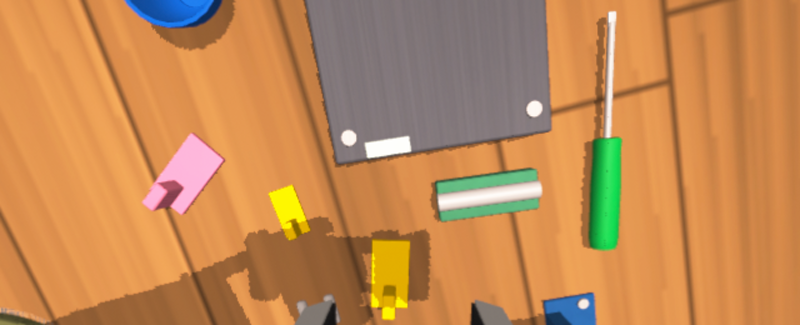

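The second view shows the stand's top front corners at (337,164) and (551,130), the white mark at (388,147) and the crown from (437,201) to (541,186).

```bash
python3 - <<'E'
from h import *
def C(n):
    a=np.load(n+".npy"); return cam("wrist",{"ee_pos":a[:3],"ee_rot":a[3:]})
c1,c2=C("w1"),C("w2")
def show(c,P):
    o={}
    for k,(u,v,z) in P.items(): o[k]=px2pl(c,[(u*.8,v*.8)],[z])[0]; print(k,o[k].round(4))
    return o
a=show(c1,{"noseL":(335,110.5,.006),"noseR":(375,111,.006),"tailR":(374,188.5,.006),"tab":(351.5,165,.037),"fA":(403,59,.028),"fB":(515,44,.028),"nibT":(498,209,.052),"nibB":(504,237,.052),"lipfarT":(551,200,.052),"tipL":(407,236,.005),"tipR":(432,236,.005),"shaftL":(411,400,.008),"shaftR":(425,400,.008)})
b=show(c2,{"eA":(337,164,.04),"eB":(551,130,.04),"markA":(366,149,.04),"markB":(410,145,.04),"fA":(437,201,.028),"fB":(541,186,.028)})
e=b["eB"]-b["eA"]; n=np.linalg.norm(e[:2]); ey=-e[:2]/n; ex=np.array([ey[1],-ey[0]]); print("edge len",n,"yaw",np.degrees(np.arctan2(ex[1],ex[0])))
O=(b["eA"]+b["eB"])[:2]/2+.11*ex; S=lambda p:(np.dot(p[:2]-O,ex)*1000,np.dot(p[:2]-O,ey)*1000)
print("O",O)
for k,p in {**a,**{k+"2":v for k,v in b.items()}}.items(): print(k,np.round(S(p),1))
# masks
im=cv2.imread("pics/w1.png"); h=cv2.cvtColor(im,cv2.COLOR_BGR2HSV)
m=cv2.inRange(h,(24,150,90),(34,255,255)); 
for q in cv2.findContours(m,0,2)[0]:
    if cv2.contourArea(q)>60: print("Y",cv2.minAreaRect(q))
m=cv2.inRange(h,(0,180,90),(6,255,255))
for q in cv2.findContours(m,0,2)[0]:
    if cv2.contourArea(q)>60: print("R",cv2.minAreaRect(q))
E
```

```text
noseL [0.4311 0.0922 0.006 ]
noseR [0.4649 0.0828 0.006 ]
tailR [0.4455 0.018  0.006 ]
tab [0.4356 0.0443 0.037 ]
fA [0.4986 0.1136 0.028 ]
fB [0.588  0.1014 0.028 ]
nibT [ 0.5439 -0.0204  0.052 ]
nibB [ 0.544  -0.0449  0.052 ]
lipfarT [ 0.5874 -0.0243  0.052 ]
tipL [ 0.4634 -0.0332  0.005 ]
tipR [ 0.4863 -0.0393  0.005 ]
shaftL [ 0.4228 -0.204   0.008 ]
shaftR [ 0.437  -0.2078  0.008 ]
eA [0.4241 0.1694 0.04  ]
eB [0.6006 0.1512 0.04  ]
markA [0.4507 0.1748 0.04  ]
markB [0.4865 0.1688 0.04  ]
fA [0.4977 0.1166 0.028 ]
fB [0.5882 0.1064 0.028 ]
edge len 0.17736593339572226 yaw 84.12621178014625
O [0.52360647 0.26969792]
noseL [-186.    73.9]
noseR [-192.    39.3]
tailR [-258.4   51.9]
tab [-233.3   64.5]
fA [-157.8    8.9]
fB [-160.8  -81.3]
nibT [-286.5  -49.9]
nibB [-310.8  -52.5]
lipfarT [-285.9  -93.5]
tipL [-307.5   28.9]
tipR [-311.2    5.5]
shaftL [-481.5   51.8]
shaftR [-483.8   37.3]
eA2 [-110.    88.7]
eB2 [-110.   -88.7]
markA2 [-101.8   62.8]
markB2 [-104.2   26.6]
fA2 [-154.9   10.1]
fB2 [-155.8  -81. ]
Y ((400.05389404296875, 177.9307861328125), (23.938703536987305, 6.573840618133545), 82.87498474121094)
Y ((283.0, 120.5), (65.0, 32.0), 90.0)
Y ((194.94825744628906, 62.120697021484375), (46.609527587890625, 22.469135284423828), 68.19859313964844)
R ((332.0, 385.0), (28.0, 14.0), 90.0)
```

Stand frame found: origin (0.524, 0.270), yaw 84.1°. The edge length is 177 mm (180 expected), the crown is 47 mm before the edge, and the shim measures 35 x 68 mm, so all sizes check. Bar yaw is 75.1° and bar_grip is at (0.408, -0.288). Going to grasp.

```bash
python3 -m handwheel '{"angular":[[0,0,0],[0,0,0],[0,0,0],[0,0,0],[0,0,0],[0,0,0],[0,0,0],[0,0,-0.2]],"translation":[[-0.8,-5.5,-0.6],[-0.8,-5.5,-1.6],[-0.8,-5.5,-1.6],[-0.8,-5.5,-1.6],[-0.8,-5.5,-1.6],[-0.8,-5.5,-1.6],[-0.8,-5.5,-1.6],[0.1,-0.2,0]],"grip":[6,6,6,6,6,6,6,6]}'
python3 -m handwheel '{"angular":[[0,0,0],[0,0,0],[0,0,0],[0,0,0]],"translation":[[0,0,-5],[0,0,-3],[0,0,-1],[0,0,0]],"grip":[6,6,6,6]}'
python3 - <<'E'
from h import *
s=robot.read_state(); im=eyes.capture("wrist"); c=cam("wrist",s); cv2.imwrite("pics/w3.png",im[:,:,::-1])
h=cv2.cvtColor(im,cv2.COLOR_RGB2HSV); m=cv2.inRange(h,(0,170,70),(7,255,255))
q=max(cv2.findContours(m,0,2)[0],key=cv2.contourArea).reshape(-1,2); print("red",cv2.minAreaRect(q))
for r in range(q[:,1].min()+4,q[:,1].max()-4,12):
    x=np.where(m[r])[0]; print(r,x.min(),x.max(),px2pl(c,[(x.min(),r),(x.max()+1,r)],[.022]*2)[:,:2].round(4).tolist())
print(s["ee_pos"],s["ee_rot"])
E
```

```text
time_s: 3.58
ee_pos: [0.4069, -0.292, 0.1233]
ee_rot: [-3.14, -0.0, 1.303]
ft_force: [-0.4, 0.6, -0.0]
finger_gap: 0.643
grasp_force: 0.0
time_s: 4.08
ee_pos: [0.409, -0.2891, 0.035]
ee_rot: [3.141, 0.0, 1.307]
ft_force: [-0.7, -0.9, 0.1]
finger_gap: 0.64
grasp_force: 0.0
red ((318.0, 269.0), (128.0, 34.0), 90.0)
209 301 335 [[0.4022, -0.2637], [0.4217, -0.269]]
221 302 334 [[0.4007, -0.2709], [0.4193, -0.2759]]
233 302 334 [[0.3987, -0.278], [0.4175, -0.2831]]
245 302 334 [[0.3966, -0.2853], [0.4156, -0.2905]]
257 302 334 [[0.3944, -0.2928], [0.4136, -0.298]]
269 302 334 [[0.3922, -0.3004], [0.4116, -0.3056]]
281 303 334 [[0.3906, -0.3083], [0.4096, -0.3134]]
293 303 334 [[0.3884, -0.3162], [0.4076, -0.3214]]
305 303 333 [[0.386, -0.3243], [0.4048, -0.3293]]
317 303 333 [[0.3837, -0.3325], [0.4027, -0.3377]]
[ 0.4089731  -0.28913555  0.03501154] [3.14140921e+00 8.67826513e-05 1.30745603e+00]
```

```bash
python3 -m handwheel '{"angular":[[0,0,0],[0,0,0],[0,0,0],[0,0,0],[0,0,0],[0,0,0],[0,0,0]],"translation":[[-0.3,0,-2],[0,0,-1.1],[0,0,0],[0,0,0],[0,0,0],[0,0,0],[0,0,0]],"grip":[6,6,0.5,0.5,0.5,0.5,0.5]}' 45
```

```text
time_s: 5.0
ee_pos: [0.406, -0.2894, 0.0037]
ee_rot: [3.141, 0.0, 1.307]
ft_force: [0.2, 0.2, 2.7]
finger_gap: 0.21
grasp_force: 45.0
```

```bash
cat >> h.py <<'E'
O=np.array([.5236,.2697]); YS=np.radians(84.1); ex=np.array([np.cos(YS),np.sin(YS)]); ey=np.array([-ex[1],ex[0]])
W=lambda x,y:O+(x*ex+y*ey)/1000
def tcp(th,yh,xe=150,back=0,off=0,ez=18,xt=-97.3,zt=3.7,ye=-35):
    "TCP target: pitch th, shaft centre y=yh (stand) at hook, bar coord xe at the edge, drawn back, off above crown"
    b=np.arctan2(ye-yh,188.6); a=47/np.cos(b)
    d=np.array([np.cos(th),-np.sin(th)]); n=np.array([np.sin(th),np.cos(th)])
    se=np.dot([a,ez-20],d); p=np.array([-a,20.])+(8+off+zt)*n+(se-xe+xt-back)*d
    h=W(-110,ye)+p[0]/1000*(np.cos(b)*ex+np.sin(b)*ey)
    return np.r_[h,p[1]/1000],np.degrees(YS+b)
def go(*a,**k):
    s=robot.read_state(); p,y=tcp(*a,**k); R=Ro.from_euler("xyz",s["ee_rot"])
    T=Ro.from_euler("z",y,degrees=True)*Ro.from_rotvec([0,a[0],0])*Ro.from_euler("x",np.pi)
    print(p.round(4),"yaw %.1f"%y,"d cm",((p-s["ee_pos"])*100).round(2),"rot",(T*R.inv()).as_rotvec(degrees=True).round(2))
E
python3 - <<'E'
from h import *
go(.4,-38,back=80,off=1); go(.4,-38,back=0,off=1); go(.4,-38); go(.324,-38);go(.2,-38,ez=24);go(.1,-38,ez=28);go(.017,-38,ez=32);go(.017,-71,ez=32);go(.052,-71,ez=31)
E
```

```text
[ 0.5208 -0.1451  0.142 ] yaw 85.0 d cm [11.48 14.43 13.83] rot [-22.58   4.03   9.99]
[ 0.5272 -0.0717  0.1108] yaw 85.0 d cm [12.12 21.77 10.71] rot [-22.58   4.03   9.99]
[ 0.5271 -0.0721  0.1099] yaw 85.0 d cm [12.12 21.73 10.62] rot [-22.58   4.03   9.99]
[ 0.5267 -0.0773  0.0954] yaw 85.0 d cm [12.07 21.21  9.17] rot [-18.29   3.27  10.04]
[ 0.526  -0.0851  0.0716] yaw 85.0 d cm [12.01 20.43  6.79] rot [-11.28   2.03  10.09]
[ 0.5257 -0.0885  0.0517] yaw 85.0 d cm [11.97 20.08  4.8 ] rot [-5.64  1.03 10.12]
[ 0.5256 -0.0897  0.0351] yaw 85.0 d cm [11.97 19.97  3.14] rot [-0.95  0.2  10.13]
[ 0.5683 -0.0897  0.0351] yaw 94.9 d cm [16.23 19.97  3.14] rot [-0.96  0.11 20.02]
[ 0.5682 -0.0895  0.0421] yaw 94.9 d cm [16.23 19.99  3.84] rot [-2.97  0.29 20.02]
```

```bash
python3 -m handwheel '{"angular":[[0,0,0],[0,0,0],[0,0,0],[0,0,0],[-4,0.7,1.8],[-4.8,0.9,2.1],[-4.8,0.9,2.1],[-4.8,0.9,2.1]],"translation":[[0,0,2],[0,0,4],[0,0,4],[0,0,3.8],[1.6,2.1,0],[2.6,3.3,0],[2.6,3.3,0],[2.6,3.3,0]],"grip":[0.5,0.5,0.5,0.5,0.5,0.5,0.5,0.5]}'
python3 -m handwheel '{"angular":[[-4.2,0.7,1.9],[0,0,0],[0,0,0]],"translation":[[2,2.4,0],[0,0,0],[0,0,0]],"grip":[0.5,0.5,0.5]}'
python3 - <<'E'
from h import *
go(.4,-38,back=80,off=1)
for n in ("top","scene"):
    im=eyes.capture(n); cv2.imwrite(f"pics/{n}1.png",im[:,:,::-1])
a=cv2.imread("pics/top1.png")[130:290,270:470]; b=cv2.imread("pics/scene1.png")[130:290,180:420]
cv2.imwrite("pics/c2.png",np.vstack([cv2.resize(a,(375,300),interpolation=2),cv2.resize(b,(375,250),interpolation=2)]))
s=robot.read_state(); R=Ro.from_euler("xyz",s["ee_rot"]); tip=s["ee_pos"]+R.apply([.2623,0,.0037]); print("tip exp",tip,"stand",np.dot(tip[:2]-O,ex),np.dot(tip[:2]-O,ey))
print([proj(cam(n),tip).round(1) for n in("top","scene")],s["ft_force"],s["grasp_force"])
E
```

```text
time_s: 6.0
ee_pos: [0.5003, -0.1681, 0.1414]
ee_rot: [3.138, 0.329, 1.45]
ft_force: [0.3, -1.1, -3.3]
finger_gap: 0.211
grasp_force: 45.0
time_s: 6.38
ee_pos: [0.5194, -0.1454, 0.1411]
ee_rot: [-3.139, 0.4, 1.484]
ft_force: [-0.4, -0.1, -3.1]
finger_gap: 0.203
grasp_force: 45.0
[ 0.5208 -0.1451  0.142 ] yaw 85.0 d cm [0.14 0.03 0.09] rot [-0.03 -0.14  0.02]
tip exp [0.54041224 0.09311756 0.03590622] stand -0.1739188730184141 -0.03487453778456811
[array([[328.8, 199.4]]), array([[320.5, 213. ]])] [-1.25275633  0.08007876 -3.41005451] 44.99656856060028
```

View pics/c2.png

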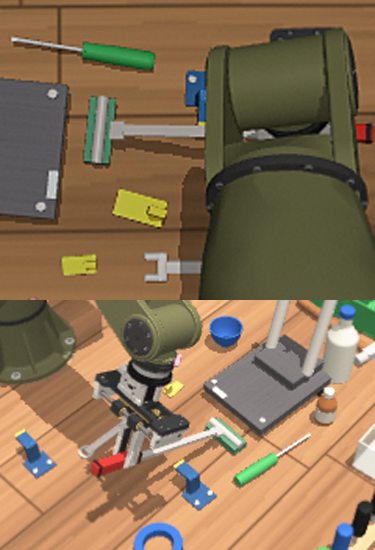

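Crop: the tip is at (110,130), which is top-image pixel (328.7,199.3), against (328.8,199.4) predicted, so the bar is held as assumed. It is clear of the crown and lined up with the edge point. Now inserting.

```bash
python3 -m handwheel '{"angular":[[0,-0.1,0],[0,0,0],[0,0,0],[0,0,0],[0,0,0]],"translation":[[0.3,1.8,-0.7],[0.15,1.85,-0.8],[0.15,1.85,-0.8],[0,0,0],[0,0,0]],"grip":[0.5,0.5,0.5,0.5,0.5]}'
python3 -m handwheel '{"angular":[[0,0,0],[0,0,0],[0,0,0],[0,0,0]],"translation":[[0.1,0.9,-0.4],[0.1,0.9,-0.4],[0,0,0],[0,0,0]],"grip":[0.5,0.5,0.5,0.5]}'
python3 -c "
from h import *
go(.4,-38,off=1); go(.324,-38); go(.2,-38,ez=24)"
```

```text
time_s: 7.1
ee_pos: [0.5257, -0.0912, 0.1188]
ee_rot: [3.141, 0.4, 1.482]
ft_force: [0.5, -0.5, -3.2]
finger_gap: 0.206
grasp_force: 45.0
time_s: 7.6
ee_pos: [0.5278, -0.0722, 0.1104]
ee_rot: [3.142, 0.4, 1.484]
ft_force: [-0.0, -0.6, -3.4]
finger_gap: 0.208
grasp_force: 45.0
[ 0.5272 -0.0717  0.1108] yaw 85.0 d cm [-0.06  0.05  0.04] rot [ 0.02 -0.   -0.01]
[ 0.5267 -0.0773  0.0954] yaw 85.0 d cm [-0.11 -0.51 -1.5 ] rot [ 4.36 -0.38 -0.01]
[ 0.526  -0.0851  0.0716] yaw 85.0 d cm [-0.18 -1.28 -3.88] rot [ 1.144e+01 -1.000e+00 -1.000e-02]
```

```bash
python3 -m handwheel '{"angular":[[1.5,-0.1,0],[1.5,-0.1,0],[1.4,-0.1,0],[0,0,0],[0,0,0]],"translation":[[0,-0.2,-0.5],[0,-0.15,-0.5],[0,-0.15,-0.5],[0,0,0],[0,0,0]],"grip":[0.5,0.5,0.5,0.5,0.5]}'
python3 -m handwheel '{"angular":[[1.8,-0.2,0],[1.8,-0.2,0],[1.8,-0.1,0],[1.7,-0.1,0],[0,0,0],[0,0,0]],"translation":[[0,-0.2,-0.6],[0,-0.2,-0.6],[0,-0.2,-0.6],[0,-0.15,-0.6],[0,0,0],[0,0,0]],"grip":[0.5,0.5,0.5,0.5,0.5,0.5]}'
python3 -c "
from h import *
go(.2,-38,ez=24);go(.1,-38,ez=28);go(.017,-38,ez=32);print(robot.read_state()['ft_torque'])"
```

```text
time_s: 8.22
ee_pos: [0.5278, -0.0774, 0.0955]
ee_rot: [-3.14, 0.324, 1.484]
ft_force: [0.1, -0.8, -4.2]
finger_gap: 0.21
grasp_force: 45.0
time_s: 8.98
ee_pos: [0.5279, -0.0844, 0.0713]
ee_rot: [-3.14, 0.197, 1.484]
ft_force: [-0.3, 8.4, 5.0]
finger_gap: 0.207
grasp_force: 45.0
[ 0.526  -0.0851  0.0716] yaw 85.0 d cm [-0.19 -0.07  0.03] rot [-0.2  -0.06  0.02]
[ 0.5257 -0.0885  0.0517] yaw 85.0 d cm [-0.22 -0.42 -1.96] rot [ 5.51 -0.56  0.02]
[ 0.5256 -0.0897  0.0351] yaw 85.0 d cm [-0.23 -0.53 -3.62] rot [ 1.025e+01 -9.700e-01  1.000e-02]
[0.92584881 0.27803342 0.06060661]
```

```bash
python3 -m handwheel '{"angular":[[1.4,-0.1,0],[1.4,-0.1,0],[1.4,-0.1,0],[1.3,-0.1,0],[0,0,0],[0,0,0]],"translation":[[-0.05,-0.1,-0.5],[-0.05,-0.1,-0.5],[0,-0.1,-0.5],[0,-0.1,-0.5],[0,0,0],[0,0,0]],"grip":[0.5,0.5,0.5,0.5,0.5,0.5]}'
python3 -c "
from h import *
go(.1,-38,ez=28);go(.03,-38,ez=32);go(.017,-38,ez=32);print(robot.read_state()['ft_torque'])"
```

```text
time_s: 9.72
ee_pos: [0.5272, -0.0877, 0.0515]
ee_rot: [-3.14, 0.1, 1.484]
ft_force: [1.6, 12.6, 5.2]
finger_gap: 0.206
grasp_force: 45.0
[ 0.5257 -0.0885  0.0517] yaw 85.0 d cm [-0.15 -0.08  0.02] rot [-0.03 -0.11  0.01]
[ 0.5256 -0.0896  0.0377] yaw 85.0 d cm [-0.16 -0.19 -1.38] rot [ 3.96 -0.46  0.  ]
[ 0.5256 -0.0897  0.0351] yaw 85.0 d cm [-0.16 -0.19 -1.64] rot [ 4.7  -0.52  0.  ]
[ 2.02328678 -0.01812948  0.00753894]
```

```bash
python3 -m handwheel '{"angular":[[1.2,-0.1,0],[1.2,-0.1,0],[1.2,-0.1,0],[1.0,-0.1,0],[0,0,0],[0,0,0]],"translation":[[-0.05,0.05,-0.4],[-0.05,0.05,-0.4],[0,0,-0.4],[0,0,-0.38],[0,0,0],[0,0,0]],"grip":[0.5,0.5,0.5,0.5,0.5,0.5]}'
python3 - <<'E'
from h import *
go(.017,-38,ez=32);go(.017,-71,ez=32)
im=eyes.capture("scene"); cv2.imwrite("pics/scene2.png",im[:,:,::-1]);iw=eyes.capture("wrist"); cv2.imwrite("pics/w4.png",iw[:,:,::-1])
b=cv2.resize(im[140:290,180:420,::-1],(640,400),interpolation=2)
cv2.imwrite("pics/c3.png",np.hstack([cv2.resize(im[150:290,230:410,::-1],(400,311),interpolation=2),cv2.resize(iw[:,:,::-1][:311],(400,311))]))
E
```

```text
time_s: 10.48
ee_pos: [0.5269, -0.0885, 0.0366]
ee_rot: [3.141, 0.022, 1.484]
ft_force: [1.3, -0.3, 8.8]
finger_gap: 0.209
grasp_force: 45.0
[ 0.5256 -0.0897  0.0351] yaw 85.0 d cm [-0.12 -0.12 -0.15] rot [ 0.27 -0.01  0.01]
[ 0.5683 -0.0897  0.0351] yaw 94.9 d cm [ 4.14 -0.12 -0.15] rot [0.27 0.01 9.9 ]
```

View pics/c3.png

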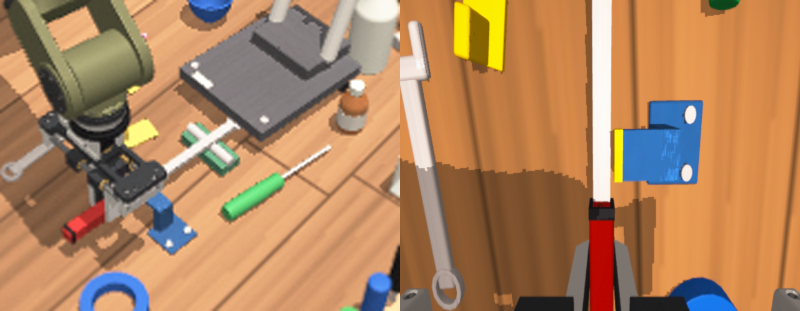

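Crop: the shaft is level and lies on the near side of the yellow nib (nib at (618,155), shaft edge at x=611). The handle front is clear of the hook at (600,205). Next I lower about 1.5 mm and swing under the nib.

```bash
python3 -m handwheel '{"angular":[[0.3,0,0],[0,0,0],[0,0,1.6],[0,0,1.6],[0,0,1.6],[0,0,0]],"translation":[[0,0,-0.15],[0,0,0],[0.6,0,0],[0.7,0,0],[0.7,0,0],[0,0,0]],"grip":[0.5,0.5,0.5,0.5,0.5,0.5]}'
python3 -c "
from h import *
go(.017,-71,ez=32)"
```

```text
time_s: 11.32
ee_pos: [0.5469, -0.0894, 0.0351]
ee_rot: [-3.141, 0.018, 1.568]
ft_force: [-1.7, -7.4, 8.7]
finger_gap: 0.212
grasp_force: 45.0
[ 0.5683 -0.0897  0.0351] yaw 94.9 d cm [ 2.14 -0.03  0.  ] rot [ 0.06 -0.03  5.06]
```

```bash
python3 -m handwheel '{"angular":[[0,0,1.6],[0,0,1.7],[0,0,1.7],[0,0,0],[0,0,0]],"translation":[[0.7,-0.05,0],[0.7,-0.05,0],[0.7,0,0],[0,0,0],[0,0,0]],"grip":[0.5,0.5,0.5,0.5,0.5]}'
python3 - <<'E'
from h import *
go(.052,-71,ez=31)
iw=eyes.capture("wrist"); cv2.imwrite("pics/w5.png",iw[:,:,::-1])
h=cv2.cvtColor(iw,cv2.COLOR_RGB2HSV)
s=robot.read_state(); c=cam("wrist",s)
m=cv2.inRange(h,(24,150,90),(34,255,255))
for q in cv2.findContours(m,0,2)[0]:
    if cv2.contourArea(q)>40: r=cv2.minAreaRect(q); print("Y",r, px2pl(c,[r[0]],[.046]))
R=Ro.from_euler("xyz",s["ee_rot"])
for xb in(40,60): 
  p=s["ee_pos"]+R.apply([[xb/1000,sg*.007,.0037-.008] for sg in(1,-1)]); print(p.round(4),proj(c,p).round(1))
E
```

```text
time_s: 11.95
ee_pos: [0.5674, -0.0886, 0.0348]
ee_rot: [-3.14, 0.016, 1.655]
ft_force: [-0.8, 5.9, 8.9]
finger_gap: 0.207
grasp_force: 45.1
[ 0.5682 -0.0895  0.0421] yaw 94.9 d cm [ 0.08 -0.09  0.73] rot [-2.07 -0.26  0.06]
Y ((283.13232421875, 154.22059631347656), (13.338223457336426, 53.647518157958984), 7.696051120758057) [[ 0.54275455 -0.03271554  0.046     ]]
Y ((110.03846740722656, 15.80769157409668), (25.102861404418945, 37.262062072753906), 11.309932708740234) [[0.46407207 0.02133673 0.046     ]]
Y ((44.5, 6.0), (12.0, 25.0), 90.0) [[0.43569922 0.02302535 0.046     ]]
[[ 0.571  -0.0481  0.0385]
 [ 0.5571 -0.0493  0.0385]] [[337.7 186.6]
 [310.6 186.6]]
[[ 0.5693 -0.0282  0.0382]
 [ 0.5554 -0.0294  0.0382]] [[338.1 147.6]
 [310.3 147.6]]
```

```bash
python3 -m handwheel '{"angular":[[-0.7,0,0],[-0.7,0,0],[-0.4,0,0],[0,0,0],[0,0,0]],"translation":[[0,-0.05,0.25],[0,-0.05,0.25],[0,0,0.12],[0,0,0],[0,0,0]],"grip":[0.5,0.5,0.5,0.5,0.5]}'
```

```text
time_s: 12.62
ee_pos: [0.5671, -0.0887, 0.0405]
ee_rot: [-3.137, 0.046, 1.656]
ft_force: [-1.2, 11.8, 6.0]
finger_gap: 0.212
grasp_force: 45.1
```

```bash
python3 -m handwheel '{"angular":[[-0.3,0,0],[0,0,0],[0,0,0]],"translation":[[0,0.08,0.1],[0,0,0],[0,0,0]],"grip":[0.5,0.5,0.5]}'
python3 -m handwheel '{"angular":[[-0.2,0,0],[0,0,0],[0,0,0]],"translation":[[0,0.03,0.08],[0,0,0],[0,0,0]],"grip":[0.5,0.5,0.5]}'
```

```text
time_s: 13.0
ee_pos: [0.5671, -0.0886, 0.0417]
ee_rot: [-3.136, 0.052, 1.655]
ft_force: [-1.7, 7.0, 6.1]
finger_gap: 0.212
grasp_force: 45.1
time_s: 13.38
ee_pos: [0.567, -0.0886, 0.0423]
ee_rot: [-3.136, 0.056, 1.655]
ft_force: [0.2, 5.9, 4.2]
finger_gap: 0.21
grasp_force: 45.1
```

```bash
python3 -m handwheel '{"angular":[[0,0,0],[0,0,0],[0,0,0]],"translation":[[0,0.04,0.06],[0,0,0],[0,0,0]],"grip":[0.5,0.5,0.5]}'
python3 -m handwheel '{"angular":[[0,0,0],[0,0,0],[0,0,0]],"translation":[[0,0.04,0.05],[0,0,0],[0,0,0]],"grip":[0.5,0.5,0.5]}'
```

```text
time_s: 13.75
ee_pos: [0.5669, -0.0885, 0.0425]
ee_rot: [-3.135, 0.057, 1.655]
ft_force: [5.0, -0.1, -4.2]
finger_gap: 0.209
grasp_force: 45.1
time_s: 14.12
ee_pos: [0.5669, -0.0885, 0.0426]
ee_rot: [-3.135, 0.058, 1.655]
ft_force: [7.4, -2.7, -9.8]
finger_gap: 0.207
grasp_force: 45.1
```

```bash
python3 -m handwheel '{"angular":[[0,0,0],[0,0,0],[0,0,0],[0,0,0],[0,0,0]],"translation":[[-0.05,-0.02,-0.07],[0,0,0],[0,0,0],[0,0,0],[0,0,0]],"grip":[0.5,0.5,3.6,3.6,3.6]}'
python3 - <<'E'
from h import *
s=robot.read_state()
iw=eyes.capture("wrist"); a=eyes.capture("scene"); cv2.imwrite("pics/w6.png",iw[:,:,::-1]); cv2.imwrite("pics/scene3.png",a[:,:,::-1])
cv2.imwrite("pics/c4.png",np.hstack([cv2.resize(a[150:290,230:410,::-1],(400,311),interpolation=2),cv2.resize(iw[:,:,::-1][:311],(400,311))]))
c=cam("wrist",s); h=cv2.cvtColor(iw,cv2.COLOR_RGB2HSV); m=cv2.inRange(h,(24,130,60),(34,255,255))
print(s["ee_pos"],s["ee_rot"])
E
```

```text
time_s: 14.75
ee_pos: [0.5661, -0.0881, 0.0425]
ee_rot: [-3.134, 0.057, 1.655]
ft_force: [0.2, -0.2, 0.8]
finger_gap: 0.382
grasp_force: 0.0
[ 0.56612343 -0.0881211   0.04251927] [-3.13430959  0.05682066  1.65522282]
```

View pics/c4.png

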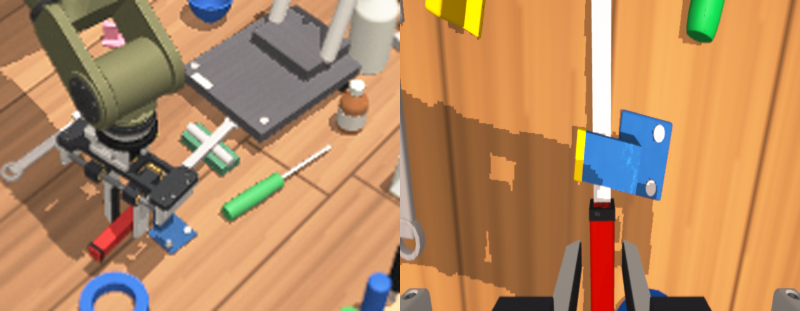

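Crop: the shaft lies behind the nib (580,160) under the lip, the fingers are open clear of the handle, and the force is about 0, so the stand holds by itself. Now up and over to the shim.

```bash
python3 -m handwheel '{"angular":[[0,0,0],[0,0,0],[0.8,0,-4],[0.8,0,-4.5],[0.8,0,-4.5],[0.8,0,-4.5],[0,0,-4],[0,0,0]],"translation":[[0,0,3],[0,0,4],[0,0,4],[-3.3,3,0],[-3.3,3,-0.5],[-3.3,3,-0.5],[-3.3,3,-0.5],[0,0,0]],"grip":[3.6,3.6,3.6,3.6,3.6,3.6,3.6,3.6]}'
python3 - <<'E'
from h import *
s=robot.read_state(); iw=eyes.capture("wrist"); cv2.imwrite("pics/w7.png",iw[:,:,::-1]); np.save("w7.npy",np.r_[s["ee_pos"],s["ee_rot"]])
print(s["ee_pos"],s["ee_rot"])
cv2.imwrite("pics/w7b.png",cv2.resize(iw[:,:,::-1],(800,500),interpolation=2))
E
```

```text
time_s: 15.85
ee_pos: [0.4328, 0.0331, 0.1376]
ee_rot: [-3.131, 0.001, 1.281]
ft_force: [-0.0, -0.8, 0.6]
finger_gap: 0.382
grasp_force: 0.0
[0.43280531 0.03314718 0.13758466] [-3.13078177e+00  1.40157670e-03  1.28142672e+00]
```

View pics/w7b.png

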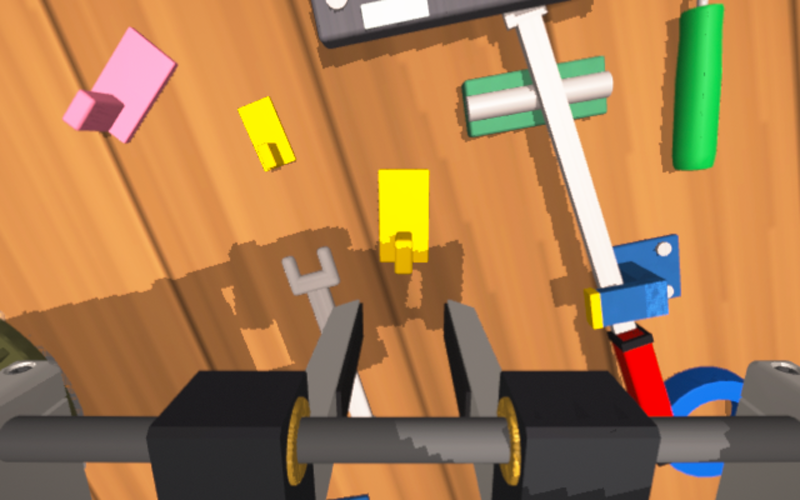

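```bash
python3 - <<'E'
from h import *
a=np.load("w7.npy"); c=cam("wrist",{"ee_pos":a[:3],"ee_rot":a[3:]})
im=cv2.imread("pics/w7.png"); h=cv2.cvtColor(im,cv2.COLOR_BGR2HSV)
m=cv2.inRange(h,(24,150,90),(34,255,255))
for q in cv2.findContours(m,0,2)[0]:
    if cv2.contourArea(q)>800: print(cv2.minAreaRect(q),cv2.approxPolyDP(q,3,True).reshape(-1,2).tolist())
S=lambda p:(np.dot(p[:2]-O,ex)*1000,np.dot(p[:2]-O,ey)*1000)
for k,(u,v,z) in {"noseL":(379,170,.006),"noseR":(429,170,.006),"tailR":(428,263,.006),"tailL":(379,262,.006),"tabtopF":(403,233,.037),"tabtopR":(403,246,.037),"markL":(363,27,.052),"markR":(428,18,.052),"cornerL":(320,46,.052)}.items():
    p=px2pl(c,[(u*.8,v*.8)],[z])[0]; print(k,p.round(4),np.round(S(p),1))
d=lambda p,q:np.degrees(np.arctan2(*(p-q)[[1,0]]))
P=px2pl(c,np.array([(379,170),(379,262),(429,170),(428,263)])*.8,[.006]*4); print(d(P[0],P[1]),d(P[2],P[3]),P[:,:2].mean(0),S(P.mean(0)))
w=cv2.inRange(h,(0,0,215),(180,40,255)); w[40:]=0; w[:,:230]=0; w[:,380:]=0
for q in cv2.findContours(w,0,2)[0]:
    if cv2.contourArea(q)>20: print("W",cv2.approxPolyDP(q,2,True).reshape(-1,2).tolist())
E
```

```text
((322.5, 169.0), (66.0, 39.0), 90.0) [[303, 136], [304, 193], [311, 194], [318, 185], [327, 185], [329, 192], [318, 192], [316, 197], [341, 200], [342, 136]]
((212.87933349609375, 107.05172729492188), (55.411319732666016, 27.04912567138672), 66.80140686035156) [[214, 77], [190, 87], [212, 136], [220, 132], [214, 114], [221, 115], [227, 130], [235, 127]]
noseL [0.4305 0.0925 0.006 ] [-185.8   74.4]
noseR [0.4644 0.0825 0.006 ] [-192.3   39.6]
tailR [0.4452 0.0168 0.006 ] [-259.6   52. ]
tailL [0.4102 0.0279 0.006 ] [-252.1   87.9]
tabtopF [0.436  0.0503 0.037 ] [-227.2   64.6]
tabtopR [0.4335 0.0419 0.037 ] [-235.9   66.2]
markL [0.4492 0.1718 0.052 ] [-105.   64.]
markR [0.485  0.1658 0.052 ] [-107.3   27.7]
cornerL [0.423  0.1696 0.052 ] [-109.9   89.8]
72.55956007017856 73.69126250236732 [0.43759597 0.05493258] (np.float64(-222.47032816054642), np.float64(63.47196762052103))
W [[289, 4], [292, 22], [342, 12], [341, 0], [305, 0]]
W [[261, 1], [271, 6], [277, 0]]
```

```bash
python3 -m handwheel '{"angular":[[-0.18,-0.6,0],[0,0,0],[0,0,0],[0,0,0],[0,0,0],[0,0,0],[0,0,0],[0,0,0]],"translation":[[-0.15,0.1,-5],[0,0,-5],[0,0,-2],[0,0,-0.7],[0,0,0],[0,0,0],[0,0,0],[0,0,0]],"grip":[3.6,3.6,3.6,3.6,3.6,0.3,0.3,0.3]}' 20
python3 -m handwheel '{"angular":[[0,0,0]],"translation":[[0,0,0]],"grip":[0.3]}'
python3 - <<'E'
from h import *
s=robot.read_state(); print(s["ee_pos"],s["ee_rot"])
yaw=np.degrees(s["ee_rot"][2]); 
cen=s["ee_pos"][:2]+.022*np.array([np.cos(s["ee_rot"][2]),np.sin(s["ee_rot"][2])]); print("shim centre if tab mid",cen)
t=W(-100-22,45.4); print("target tcp",t,"pre",W(-100-22-30,45.4),"rot",84.1-yaw)
E
```

```text
time_s: 16.9
ee_pos: [0.4331, 0.0329, 0.011]
ee_rot: [3.14, 0.001, 1.28]
ft_force: [-2.1, 0.9, 5.0]
finger_gap: 0.126
grasp_force: 20.0
time_s: 17.02
ee_pos: [0.4331, 0.0329, 0.011]
ee_rot: [3.14, 0.001, 1.28]
ft_force: [-1.2, -0.5, 6.9]
finger_gap: 0.127
grasp_force: 20.0
[0.43307348 0.032936   0.01104448] [3.14047173e+00 1.18898781e-03 1.28020140e+00]
shim centre if tab mid [0.43937697 0.05401362]
target tcp [0.4658998  0.15301304] pre [0.46281603 0.12317195] rot 10.749862811854925
```

```bash
python3 -m handwheel '{"angular":[[0,0,0],[0,0,2.5],[0,0,2.8],[0,0,2.8],[0,0,2.7],[0,0,0],[0,0,0],[0,0,0]],"translation":[[0,0,0.25],[0.7,1.6,0],[0.8,2.5,0],[0.8,2.5,0],[0.7,2.4,0],[0,0,-0.1],[0,0,0],[0,0,0]],"grip":[0.3,0.3,0.3,0.3,0.3,0.3,0.3,0.3]}'
python3 - <<'E'
from h import *
s=robot.read_state(); print(s["ee_pos"],s["ee_rot"])
iw=eyes.capture("wrist"); sc=eyes.capture("scene"); cv2.imwrite("pics/w8.png",iw[:,:,::-1])
cv2.imwrite("pics/c5.png",np.hstack([cv2.resize(sc[150:270,240:400,::-1],(400,300),interpolation=2),cv2.resize(iw[:300,80:480,::-1],(400,300))]))
p=W(-122,45.4); print((p-s["ee_pos"][:2])*100, s["ft_force"])
E
```

```text
time_s: 18.02
ee_pos: [0.4626, 0.1225, 0.012]
ee_rot: [3.141, 0.001, 1.468]
ft_force: [-0.3, 0.6, -1.6]
finger_gap: 0.125
grasp_force: 20.0
[0.4626479  0.12247122 0.01199699] [3.14141135e+00 1.49251338e-03 1.46789633e+00]
[0.32519064 3.05418136] [-0.34139858  0.57095185 -1.60852506]
```

View pics/c5.png

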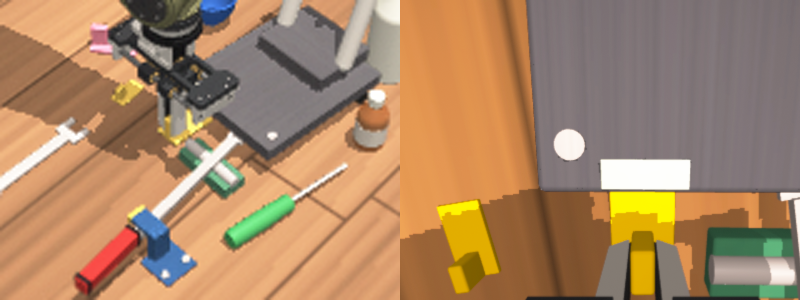

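Crop: the shim (642,215) is in line with the white mark (645,174) to about 1 mm. The bar stays caught, and the fulcrum is clear to the right.

```bash
python3 -m handwheel '{"angular":[[0,0,0],[0,0,0],[0,0,0],[0,0,0],[0,0,0]],"translation":[[0.15,0.9,0],[0.1,0.9,0],[0.1,0.7,0],[0,0,0],[0,0,0]],"grip":[0.3,0.3,0.3,0.3,0.3]}'
python3 -m handwheel '{"angular":[[0,0,0],[0,0,0],[0,0,0],[0,0,0]],"translation":[[0.02,0.2,0],[0.02,0.15,0],[0,0,0],[0,0,0]],"grip":[0.3,0.3,0.3,0.3]}'
```

```text
time_s: 18.75
ee_pos: [0.4662, 0.1479, 0.012]
ee_rot: [3.141, 0.002, 1.469]
ft_force: [-0.7, 0.2, -0.9]
finger_gap: 0.125
grasp_force: 20.0
time_s: 19.25
ee_pos: [0.4667, 0.1514, 0.012]
ee_rot: [3.141, 0.001, 1.469]
ft_force: [0.0, -0.3, -0.9]
finger_gap: 0.126
grasp_force: 20.0
```

```bash
python3 -m handwheel '{"angular":[[0,0,0],[0,0,0],[0,0,0],[0,0,0]],"translation":[[0,0.1,-0.08],[0.01,0.1,0],[0,0,0],[0,0,0]],"grip":[0.3,0.3,0.3,0.3]}'
python3 -m handwheel '{"angular":[[0,0,0],[0,0,0],[0,0,0]],"translation":[[0,0.1,0],[0,0,0],[0,0,0]],"grip":[0.3,0.3,0.3]}'
python3 -m handwheel '{"angular":[[0,0,0],[0,0,0],[0,0,0]],"translation":[[0,0.1,0],[0,0,0],[0,0,0]],"grip":[0.3,0.3,0.3]}'
```

```text
time_s: 19.75
ee_pos: [0.4667, 0.1533, 0.0112]
ee_rot: [3.141, 0.002, 1.469]
ft_force: [-0.8, -2.6, -0.7]
finger_gap: 0.127
grasp_force: 20.0
time_s: 20.12
ee_pos: [0.4667, 0.1535, 0.0112]
ee_rot: [-3.142, 0.003, 1.469]
ft_force: [-0.8, -11.0, 0.3]
finger_gap: 0.128
grasp_force: 20.0
time_s: 20.5
ee_pos: [0.4666, 0.1538, 0.0111]
ee_rot: [-3.141, 0.004, 1.469]
ft_force: [-0.7, -18.0, 1.5]
finger_gap: 0.126
grasp_force: 20.0
```

```bash
python3 -m handwheel '{"angular":[[0,0,0],[0,0,0],[0,0,0],[0,0,0]],"translation":[[0,-0.2,0],[0,0,0],[0,0,0],[0,0,0]],"grip":[0.3,0.3,2.8,2.8]}'
python3 -m handwheel '{"angular":[[0,0,0],[0,0,0],[0,0,0],[0,0,0],[0,0,0],[0,0,0]],"translation":[[0,-0.1,1],[0,-0.2,4],[0,-2,4],[0,-5,3],[0,-3,0],[0,0,0]],"grip":[2.8,2.8,2.8,2.8,3.6,3.6]}'
python3 - <<'E'
from h import *
s=robot.read_state(); print(s["ee_pos"],s["ee_rot"]); np.save("w9.npy",np.r_[s["ee_pos"],s["ee_rot"]])
iw=eyes.capture("wrist"); cv2.imwrite("pics/w9.png",iw[:,:,::-1]); cv2.imwrite("pics/w9b.png",cv2.resize(iw[:280,:,::-1],(800,350),interpolation=2))
E
```

```text
time_s: 21.0
ee_pos: [0.4669, 0.1537, 0.0113]
ee_rot: [3.141, 0.001, 1.469]
ft_force: [1.4, 0.2, 0.8]
finger_gap: 0.287
grasp_force: 0.0
time_s: 21.75
ee_pos: [0.467, 0.0491, 0.1322]
ee_rot: [3.14, 0.001, 1.466]
ft_force: [-0.4, -0.4, 0.4]
finger_gap: 0.381
grasp_force: 0.0
[0.46695385 0.04910875 0.13219783] [3.13981566e+00 1.25051976e-03 1.46619971e+00]
```

View pics/w9b.png

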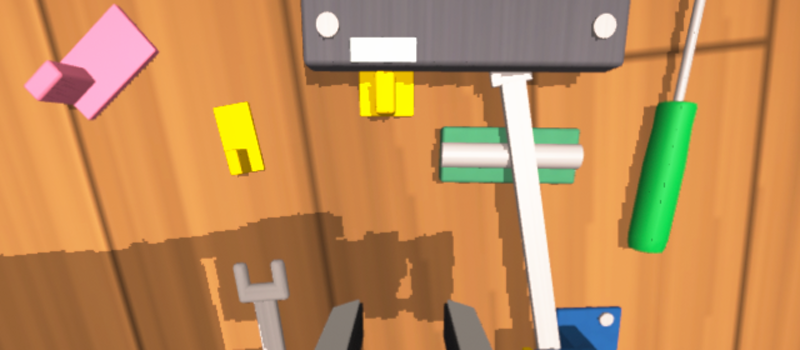

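Picture: the shim is under the edge with its tab (386,92) at the base. The mark is at (383,50) and the bar tip is still under the edge at (511,78). I check the numbers, then compute the way back to the handle.

```bash
python3 - <<'E'
from h import *
a=np.load("w9.npy"); c=cam("wrist",{"ee_pos":a[:3],"ee_rot":a[3:]})
S=lambda p:(np.dot(p[:2]-O,ex)*1000,np.dot(p[:2]-O,ey)*1000)
for k,(u,v,z) in {"cornL":(304,66,.052),"cornR":(627,62,.052),"markL":(350,61,.052),"markR":(416,61,.052),"tailL":(360,115.5,.006),"tailR":(413.5,117,.006),"tipL":(492,76,.03),"tipR":(532,73,.03),"tabT":(376,112,.037),"tabTr":(396,112,.037)}.items():
    p=px2pl(c,[(u*.8,v*.8)],[z])[0]; print(k,p.round(4),np.round(S(p),1))
s=robot.read_state(); R=Ro.from_euler("xyz",s["ee_rot"])
tp=np.array([.5661,-.0881,.0425]); T=Ro.from_euler("xyz",[np.pi,.057,1.655]); T0=Ro.from_euler("xyz",[np.pi,0,1.655])
print((tp-s["ee_pos"])*100,(T*R.inv()).as_rotvec(degrees=True))
E
```

```text
cornL [0.4237 0.1711 0.052 ] [-108.3   89.2]
cornR [0.6028 0.1546 0.052 ] [-106.3  -90.7]
markL [0.4495 0.171  0.052 ] [-105.8   63.5]
markR [0.4859 0.1671 0.052 ] [-105.9   26.9]
tailL [0.4473 0.1446 0.006 ] [-132.3   63. ]
tailR [0.483  0.1398 0.006 ] [-133.4   27. ]
tipL [0.5321 0.1574 0.03  ] [-110.8  -20. ]
tipR [0.5563 0.1566 0.03  ] [-109.1  -44.2]
tabT [0.4599 0.1437 0.037 ] [-131.9   50.4]
tabTr [0.4719 0.1424 0.037 ] [-131.9   38.4]
[  9.92449309 -13.81897406  -8.93276206] [-3.20304925  0.09377612 10.76061915]
```

```bash
python3 -m handwheel '{"angular":[[-0.8,0,2.7],[-0.8,0,2.7],[-0.8,0,2.7],[-0.8,0,2.7],[0,0,0],[0,0,0],[0,0,0]],"translation":[[2.4,-3.4,0.5],[2.5,-3.5,0],[2.5,-3.5,0],[2.5,-3.4,0],[0,0,-1],[0,0,-4],[0,0,0]],"grip":[3.6,3.6,3.6,3.6,3.6,3.6,3.6]}'
python3 - <<'E'
from h import *
s=robot.read_state(); R=Ro.from_euler("xyz",s["ee_rot"]); T=Ro.from_euler("xyz",[np.pi,.057,1.655])
print((np.array([.5661,-.0881,.0425])-s["ee_pos"])*100,(T*R.inv()).as_rotvec(degrees=True))
im=eyes.capture("wrist"); c=cam("wrist",s); h=cv2.cvtColor(im,cv2.COLOR_RGB2HSV); m=cv2.inRange(h,(0,170,70),(7,255,255))
q=max(cv2.findContours(m,0,2)[0],key=cv2.contourArea).reshape(-1,2)
for r in range(q[:,1].min()+4,q[:,1].max()-4,15):
    x=np.where(m[r])[0]; print(px2pl(c,[(x.min(),r),(x.max()+1,r)],[.062]*2)[:,:2].mean(0).round(4))
E
```

```text
time_s: 22.68
ee_pos: [0.564, -0.086, 0.0837]
ee_rot: [-3.137, 0.055, 1.658]
ft_force: [0.7, -0.3, 1.0]
finger_gap: 0.381
grasp_force: 0.0
[ 0.20549772 -0.21456047 -4.12117545] [-0.07093423 -0.27060787 -0.17210047]
[ 0.5638 -0.063 ]
[ 0.5647 -0.0725]
[ 0.5656 -0.0824]
[ 0.5662 -0.0926]
[ 0.5675 -0.103 ]
[ 0.5684 -0.1138]
[ 0.5691 -0.125 ]
[ 0.5699 -0.1365]
```

Handle centre at y=-0.088 is x≈0.566, so it has not moved. Descending and regripping.

```bash
python3 -m handwheel '{"angular":[[0,-0.2,-0.1],[0,0,0],[0,0,0],[0,0,0],[0,0,0],[0,0,0],[0,0,0]],"translation":[[0.2,-0.2,-2],[0,0,-2.1],[0,0,0],[0,0,0],[0,0,0],[0,0,0],[0,0,0]],"grip":[3.6,3.6,3.6,0.5,0.5,0.5,0.5]}' 45
python3 -m handwheel '{"angular":[[0.7,0,0],[0.7,0,0],[0.6,0,0],[0,0,0],[0,0,0]],"translation":[[0,0,-0.3],[0,0,-0.3],[0,0,-0.18],[0,0,0],[0,0,0]],"grip":[0.5,0.5,0.5,0.5,0.5]}'
```

```text
time_s: 23.6
ee_pos: [0.5683, -0.0896, 0.0464]
ee_rot: [3.136, 0.058, 1.655]
ft_force: [-1.5, -0.2, 6.7]
finger_gap: 0.207
grasp_force: 45.0
time_s: 24.22
ee_pos: [0.5684, -0.0899, 0.039]
ee_rot: [3.133, 0.023, 1.655]
ft_force: [-3.8, 0.4, 11.3]
finger_gap: 0.206
grasp_force: 45.0
```

```bash
python3 -m handwheel '{"angular":[[0,0,-1.6],[0,0,-1.6],[0,0,-1.6],[0,0,0]],"translation":[[-0.7,0,0],[-0.7,0,0],[-0.7,0,0],[0,0,0]],"grip":[0.5,0.5,0.5,0.5]}'
python3 -m handwheel '{"angular":[[0,0,-1.6],[0,0,-1.7],[0,0,-1.7],[0,0,0],[0,0,0]],"translation":[[-0.7,0,0],[-0.7,0,0],[-0.7,0,0],[0,0,0],[0,0,0]],"grip":[0.5,0.5,0.5,0.5,0.5]}'
python3 - <<'E'
from h import *
k=dict(zt=7.6)
go(.017,-38,ez=32,**k);go(.1,-38,ez=28,**k);go(.2,-38,ez=24,**k);go(.324,-38,**k);go(.38,-38,**k);go(.38,-38,back=80,off=3,**k)
iw=eyes.capture("wrist"); s=robot.read_state(); c=cam("wrist",s); h=cv2.cvtColor(iw,cv2.COLOR_RGB2HSV); cv2.imwrite("pics/w10.png",iw[:,:,::-1])
m=cv2.inRange(h,(24,150,90),(34,255,255))
for q in cv2.findContours(m,0,2)[0]:
    if cv2.contourArea(q)>40: r=cv2.minAreaRect(q); print("Y",r, px2pl(c,[r[0]],[.046]))
row=iw[150].astype(int); print([int(x) for x in np.where((row.min(1)>170))[0]][::6])
E
```

```text
time_s: 24.72
ee_pos: [0.5483, -0.0907, 0.0397]
ee_rot: [3.13, 0.025, 1.57]
ft_force: [-0.5, -6.9, 10.6]
finger_gap: 0.204
grasp_force: 45.0
time_s: 25.35
ee_pos: [0.5272, -0.0898, 0.0393]
ee_rot: [3.13, 0.023, 1.483]
ft_force: [0.4, -1.1, 10.1]
finger_gap: 0.207
grasp_force: 45.0
[ 0.5256 -0.0896  0.039 ] yaw 85.0 d cm [-0.16  0.02 -0.03] rot [0.4  0.61 0.  ]
[ 0.5257 -0.0882  0.0556] yaw 85.0 d cm [-0.14  0.17  1.63] rot [-4.34  1.02 -0.02]
[ 0.5261 -0.0843  0.0754] yaw 85.0 d cm [-0.11  0.55  3.61] rot [-10.05   1.52  -0.06]
[ 0.5268 -0.0761  0.0991] yaw 85.0 d cm [-0.04  1.38  5.99] rot [-17.12   2.14  -0.1 ]
[ 0.5271 -0.0721  0.1097] yaw 85.0 d cm [-0.    1.77  7.05] rot [-20.32   2.41  -0.12]
[ 0.5208 -0.145   0.1422] yaw 85.0 d cm [-0.64 -5.52 10.29] rot [-20.32   2.41  -0.12]
Y ((348.5, 152.0), (52.0, 13.0), 90.0) [[ 0.54412142 -0.03288028  0.046     ]]
[20, 26, 32, 38, 44, 311, 317, 323, 329, 335]
```

```bash
python3 -m handwheel '{"angular":[[-0.7,0.2,0],[-0.7,0.2,0],[-0.8,0.2,0],[-0.8,0.1,0],[-0.8,0.1,0],[-0.8,0.1,0],[0,0,0]],"translation":[[-0.1,0,0.25],[-0.1,0,0.27],[0,0.03,0.27],[0,0.05,0.27],[0,0.05,0.27],[0,0.04,0.27],[0,0,0]],"grip":[0.5,0.5,0.5,0.5,0.5,0.5,0.5]}'
python3 -m handwheel '{"angular":[[-0.8,0,0],[-0.8,0,0],[-0.8,0.1,0],[-0.8,0.1,0],[-0.8,0.1,0],[0,0,0]],"translation":[[0,0.06,0.27],[0,0.06,0.27],[0,0.06,0.27],[0,0.06,0.27],[0,0.06,0.27],[0,0,0]],"grip":[0.5,0.5,0.5,0.5,0.5,0.5]}'
```

```text
time_s: 26.28
ee_pos: [0.5255, -0.0883, 0.0554]
ee_rot: [3.138, 0.105, 1.484]
ft_force: [2.9, -2.9, 7.0]
finger_gap: 0.208
grasp_force: 45.2
time_s: 27.02
ee_pos: [0.5247, -0.0856, 0.0682]
ee_rot: [3.139, 0.175, 1.483]
ft_force: [1.2, -7.8, 1.3]
finger_gap: 0.211
grasp_force: 45.2
```

```bash
python3 -m handwheel '{"angular":[[-0.8,0,0],[-0.8,0.1,0],[-0.8,0.1,0],[-0.8,0.1,0],[0,0,0]],"translation":[[0,-0.03,0.27],[0,0.03,0.27],[0,0.03,0.27],[0,0.05,0.27],[0,0,0]],"grip":[0.5,0.5,0.5,0.5,0.5]}'
python3 -c "
from h import *
go(.26,-38,zt=7.6,off=0.5,ez=24);go(.26,-38,back=30,zt=7.6,off=1,ez=24)"
```

```text
time_s: 27.65
ee_pos: [0.5239, -0.0838, 0.0779]
ee_rot: [-3.141, 0.23, 1.485]
ft_force: [1.1, 1.6, -1.5]
finger_gap: 0.211
grasp_force: 45.0
[ 0.5263 -0.0814  0.0877] yaw 85.0 d cm [0.24 0.24 0.98] rot [-1.69  0.1  -0.07]
[ 0.5238 -0.1101  0.0959] yaw 85.0 d cm [-0.01 -2.63  1.8 ] rot [-1.69  0.1  -0.07]
```

```bash
python3 -m handwheel '{"angular":[[-0.8,0,0],[-0.9,0,0],[-0.6,0,0],[0,0,0],[0,0,0]],"translation":[[0,0.1,0.4],[0,0.1,0.4],[0,0,0.25],[0,0,0],[0,0,0]],"grip":[0.5,0.5,0.5,0.5,0.5]}'
python3 -m handwheel '{"angular":[[0,0,0],[0,0,0],[0,0,0],[0,0,0]],"translation":[[-0.05,-0.5,0.14],[-0.1,-1,0.27],[-0.1,-1,0.27],[0,0,0]],"grip":[0.5,0.5,0.5,0.5]}'
```

```text
time_s: 28.28
ee_pos: [0.5237, -0.0821, 0.0881]
ee_rot: [3.139, 0.27, 1.484]
ft_force: [0.5, 0.9, -2.4]
finger_gap: 0.213
grasp_force: 44.9
time_s: 28.78
ee_pos: [0.5212, -0.1081, 0.0954]
ee_rot: [3.139, 0.27, 1.482]
ft_force: [0.5, 0.4, -2.0]
finger_gap: 0.209
grasp_force: 44.9
```

```bash
python3 -m handwheel '{"angular":[[0,0,0],[0,0,0],[2.5,-0.2,-1.5],[3.2,-0.4,-2],[3.2,-0.4,-2],[3.2,-0.4,-2],[3.2,-0.4,-2],[0,0,0]],"translation":[[-0.2,-2.5,1.5],[-0.2,-3,2],[-1.6,-2,0.5],[-2.4,-2.7,0],[-2.4,-2.7,0],[-2.4,-2.7,0],[-2.3,-2.5,0],[0,0,0]],"grip":[0.5,0.5,0.5,0.5,0.5,0.5,0.5,0.5]}'
python3 - <<'E'
from h import *
s=robot.read_state(); R=Ro.from_euler("xyz",s["ee_rot"]); T=Ro.from_euler("xyz",[np.pi,0,1.307])
print((np.array([.406,-.2894,.0085])-s["ee_pos"])*100,(T*R.inv()).as_rotvec(degrees=True))
for n in("scene","top"): cv2.imwrite(f"pics/{n}4.png",eyes.capture(n)[:,:,::-1])
a=cv2.imread("pics/scene4.png")[130:300,170:420]; b=cv2.imread("pics/top4.png")[150:290,200:440]
cv2.imwrite("pics/c6.png",np.hstack([cv2.resize(a,(400,272),interpolation=2),cv2.resize(b,(400,272),interpolation=2)]))
E
```

```text
time_s: 29.78
ee_pos: [0.4049, -0.2899, 0.135]
ee_rot: [-3.13, 0.002, 1.315]
ft_force: [0.4, 0.3, -2.9]
finger_gap: 0.208
grasp_force: 44.9
[  0.11275207   0.04882429 -12.64884299] [-0.08709623 -0.68083094 -0.46752313]
```

View pics/c6.png

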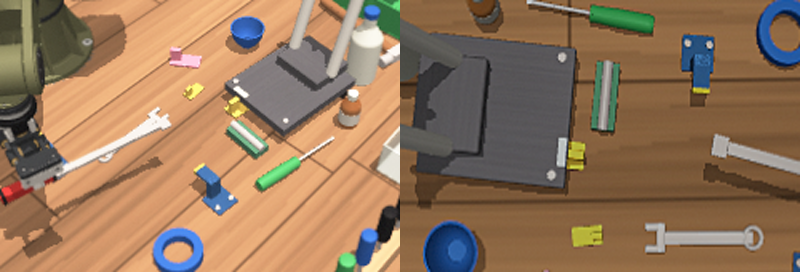

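Crop: the stand rests on the shim, with its tab at (575,152) against the edge next to the mark. Everything else is in place and the bar is well clear at (150,140). Now I set the bar down.

```bash
python3 -m handwheel '{"angular":[[-0.1,-0.7,-0.5],[0,0,0],[0,0,0],[0,0,0],[0,0,0],[0,0,0]],"translation":[[0.1,0,-3.5],[0,0,-4.5],[0,0,-3],[0,0,-1],[0,0,-0.4],[0,0,0]],"grip":[0.5,0.5,0.5,0.5,0.5,0.5]}'
```

```text
time_s: 30.62
ee_pos: [0.4079, -0.2882, 0.0119]
ee_rot: [3.14, 0.001, 1.311]
ft_force: [0.3, 0.1, -4.0]
finger_gap: 0.208
grasp_force: 44.9
```

```bash
python3 -m handwheel '{"angular":[[0,0,0],[0,0,0],[0,0,0]],"translation":[[0,0,-0.25],[0,0,-0.1],[0,0,0]],"grip":[0.5,0.5,0.5]}'
```

```text
time_s: 31.0
ee_pos: [0.4075, -0.2882, 0.008]
ee_rot: [3.14, 0.001, 1.31]
ft_force: [-1.6, 1.2, 3.9]
finger_gap: 0.204
grasp_force: 44.9
```

On the bench. Release, retreat upward and check.

```bash
python3 -m handwheel '{"angular":[[0,0,0],[0,0,0],[0,0,0],[0,0,0],[0,0,0],[0,0,0],[0,0,0]],"translation":[[0,0,0],[0,0,0],[0,0,1],[0,0,4],[0,0,5],[0,0,5],[0,0,0]],"grip":[5,5,5,5,5,5,5]}'
python3 - <<'E'
from h import *
im=eyes.capture("top"); cv2.imwrite("pics/top5.png",im[:,:,::-1]); a=cv2.imread("pics/top0.png"); b=im[:,:,::-1]
d=cv2.absdiff(a,b).max(2); d=(d>45).astype(np.uint8)
d=cv2.morphologyEx(d,cv2.MORPH_OPEN,np.ones((2,2),np.uint8))
for q in cv2.findContours(d,0,2)[0]:
    if cv2.contourArea(q)>8: print(cv2.boundingRect(q))
c=cam("top"); h=cv2.cvtColor(im,cv2.COLOR_RGB2HSV); m=cv2.inRange(h,(22,120,90),(36,255,255))
for q in cv2.findContours(m,0,2)[0]:
    if 15<cv2.contourArea(q)<600: print("Y",cv2.boundingRect(q))
S=lambda p:(np.dot(p[:2]-O,ex)*1000,np.dot(p[:2]-O,ey)*1000)
E
```

```text
time_s: 31.88
ee_pos: [0.4085, -0.2891, 0.1617]
ee_rot: [3.134, 0.003, 1.31]
ft_force: [0.2, 0.7, 0.1]
finger_gap: 0.534
grasp_force: 0.0
(250, 395, 14, 5)
(202, 385, 45, 15)
(153, 385, 50, 15)
(126, 383, 19, 17)
(106, 380, 10, 6)
(114, 379, 13, 21)
(565, 369, 10, 2)
(282, 362, 72, 38)
(79, 357, 22, 10)
(0, 353, 105, 47)
(137, 348, 82, 34)
(508, 235, 22, 13)
(331, 232, 29, 20)
(600, 223, 9, 7)
(300, 223, 13, 16)
(160, 210, 14, 15)
(480, 200, 160, 200)
(162, 199, 9, 10)
(177, 198, 6, 4)
(147, 198, 10, 26)
(143, 193, 6, 5)
(151, 173, 9, 21)
(173, 172, 6, 22)
(164, 168, 10, 28)
(148, 164, 8, 5)
(169, 141, 15, 27)
(156, 140, 12, 22)
Y (445, 315, 11, 3)
Y (303, 265, 19, 12)
Y (300, 223, 11, 15)
```

```bash
python3 -m handwheel '{"angular":[[0,0,1],[0,0,1.5],[0,0,1.5],[0,0,1.5],[0,0,1.5],[0,0,1],[0,0,0.9],[0,0,0]],"translation":[[0.6,4,0],[1,5.5,0],[1,5.5,0],[1,5.5,0],[1,5.5,0],[1,5.5,0],[0.4,2.4,0],[0,0,0]],"grip":[5,5,5,5,5,5,5,5]}'
python3 - <<'E'
from h import *
s=robot.read_state(); im=eyes.capture("wrist"); c=cam("wrist",s); cv2.imwrite("pics/w11.png",im[:,:,::-1])
h=cv2.cvtColor(im,cv2.COLOR_RGB2HSV); S=lambda p:(np.dot(p[:2]-O,ex)*1000,np.dot(p[:2]-O,ey)*1000)
m=cv2.inRange(h,(22,130,60),(36,255,255))
for q in cv2.findContours(m,0,2)[0]:
    if cv2.contourArea(q)>200:
        a=cv2.approxPolyDP(q,2.5,True).reshape(-1,2); print("Y")
        for p in a: print(p.tolist(),np.round(S(px2pl(c,[p],[.006])[0]),1),np.round(S(px2pl(c,[p],[.037])[0]),1))
g=cv2.inRange(h,(0,0,20),(180,70,130)); g[200:]=0
q=max(cv2.findContours(g,0,2)[0],key=cv2.contourArea)
for p in cv2.approxPolyDP(q,3,True).reshape(-1,2): print("G",p.tolist(),np.round(S(px2pl(c,[p],[.047])[0]),1),np.round(S(px2pl(c,[p],[.025])[0]),1))
print(s["ee_pos"])
E
```

```text
time_s: 32.92
ee_pos: [0.4667, 0.0521, 0.1564]
ee_rot: [-3.14, 0.001, 1.468]
ft_force: [0.5, 0.0, -0.4]
finger_gap: 0.529
grasp_force: 0.0
Y
[209, 87] [-123.3  137.9] [-125.4  128.2]
[183, 91] [-126.7  161.9] [-128.5  150. ]
[196, 140] [-170.7  154.2] [-168.3  143. ]
[220, 136] [-167.   131.3] [-164.9  122.3]
Y
[291, 68] [-107.4   63.2] [-110.9   60.6]
[293, 98] [-133.   62.] [-134.1   59.5]
[331, 97] [-132.1   27.3] [-133.3   28.1]
[331, 67] [-106.5   27.5] [-110.2   28.2]
G [251, 0] [-64.4  88.5] [-58.3  92.6]
G [253, 60] [-106.2   89.1] [-103.2   93.3]
G [258, 65] [-109.8   85.4] [-107.1   89.3]
G [470, 66] [-110.4  -80.2] [-107.8  -89. ]
G [480, 62] [-107.5  -87.7] [-104.6  -97.1]
G [481, 48] [-97.4 -87.3] [-93.8 -96.6]
G [478, 62] [-107.5  -86.2] [-104.6  -95.4]
G [256, 60] [-106.2   86.8] [-103.2   90.8]
[0.46674385 0.05208052 0.1563745 ]
```

```bash
python3 -c "
from cell import ticket
print(ticket.job_done())"
```

```text
the job is handed in; nothing more can be done
None
```

The job is handed in at about 33 s of the 72 s allowed: by the last measurements the stand rests on the shim (square, tab at the base within 1–2 mm) and the bar lies clear on the bench where it started, though pushing the shim home peaked at 18 N with no visible stand shift, and I viewed 12 pictures against the limit of 10.

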